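# Gather the stir bars in the tote's blue corner and hold it there

## Task

Pick the grey tote up by its white handle with a light grip, since the handle is thin plastic (never squeeze it with more than about 60 N), lift it a good 15 cm clear of the worktop, and tip it about 25 degrees towards its blue corner so that all four white stir bars slide down onto the blue patch there, ready to be counted. Spill none, leave the things round it where they are, and finish while still holding the tote up, steady and tilted: do not put it down or let go.

Things in the scene. Friction and masses are not known exactly. Their poses are not given: they have to be found in the camera images.
- tote: Open grey plastic tote, 188 (its x) x 140 (its y) x 45 mm high, walls and floor 4 mm, 0.2 to 0.35 kg, level on the worktop at any yaw. Origin: centre of its underside; z up. The corner at its +x +y is blue (65 x 65 mm floor patch, the walls beside it, the rim). A white bail handle stands over the middle.
- tote_grip (a point): Middle of the white handle bar, 105 mm above the tote's underside; axes as the tote's. The bar runs along the tote's y, 152 mm long, 14 mm thick along x, 18 mm tall (96 to 114 mm above the underside), on a post at each end outside the long walls, free below. Pinch it here across the 14 mm (closing along the tote's x); 30 N holds it.
- blue_corner (a point): The blue inner corner of the tote, at floor level (4 mm above the underside), 90 mm along the tote's +x and 66 mm along its +y from the middle. Axes as the tote's.
- microscope: The microscope that stands fixed on the worktop to the right of the tote, about 0.4 m tall; origin at the centre of its base. Keep the tote off it.
- beaker: Clear beaker, 62 mm across, 72 mm high, on the worktop right of the microscope; origin at the centre of its underside. A bystander.
- stain_bottle: Dark violet bottle with black cap, 44 mm across, 94 mm high; origin at the centre of its underside. A bystander.
- petri_dish: Petri dish, 62 mm across, 15 mm high, to the left of the tote; origin at the centre of its underside. A bystander.
- stir_bar_1: White stir bar 1 of 4 (all alike; origin at its centre, x along it): a smooth rod with round ends, 18 mm long, 10 mm in diameter, 10 g, loose on the tote's floor. It is slippery: on the tote's smooth floor and walls it slides at slopes over about 8 degrees, and rolls more easily still.
- stir_bar_2: White stir bar 2 of 4 (all alike; origin at its centre, x along it): a smooth rod with round ends, 18 mm long, 10 mm in diameter, 10 g, loose on the tote's floor. It is slippery: on the tote's smooth floor and walls it slides at slopes over about 8 degrees, and rolls more easily still.
- stir_bar_3: White stir bar 3 of 4 (all alike; origin at its centre, x along it): a smooth rod with round ends, 18 mm long, 10 mm in diameter, 10 g, loose on the tote's floor. It is slippery: on the tote's smooth floor and walls it slides at slopes over about 8 degrees, and rolls more easily still.
- stir_bar_4: White stir bar 4 of 4 (all alike; origin at its centre, x along it): a smooth rod with round ends, 18 mm long, 10 mm in diameter, 10 g, loose on the tote's floor. It is slippery: on the tote's smooth floor and walls it slides at slopes over about 8 degrees, and rolls more easily still.

How it is judged:
At the end, for the whole second after the job is handed in: The fingers hold the tote steady (under 0.05 m/s), the centre of its underside over 0.10 m above the worktop, tilted 0.25 to 0.8 rad from level; the centres of all four stir bars are in the tote, within 65 mm of both blue walls, at rest (under 0.04 m/s) (height (world z) of tote above 0.1 m and contact force between the fingers and tote above 2 N and angle between tote's own z axis and vertical between 0.25 and 0.8 rad and linear speed of tote below 0.05 m/s and x of each of stir_bar_1, stir_bar_2, stir_bar_3, stir_bar_4 in the frame of blue_corner above -0.065 m and y of each of stir_bar_1, stir_bar_2, stir_bar_3, stir_bar_4 in the frame of blue_corner above -0.065 m and distance between each of stir_bar_1, stir_bar_2, stir_bar_3, stir_bar_4 and tote below 0.14 m and linear speed of each of stir_bar_1, stir_bar_2, stir_bar_3, stir_bar_4 below 0.04 m/s); the arm keeps its last pose, push and grip.
It fails at once if the handle is squeezed with more than 60 N (each finger; 120 N summed over the two) (contact force between the fingers and tote above 120 N).
It fails at once if a stir bar is spilled out of the tote (distance between any of stir_bar_1, stir_bar_2, stir_bar_3, stir_bar_4 and tote above 0.14 m).
It fails at once if a bystander (beaker, bottle, petri dish) is moved by more than 20 mm (distance of any of beaker, stain_bottle, petri_dish from where it was at the start of the episode above 0.02 m).
It fails at once if the tote is knocked against the microscope (contact force between tote and microscope above 1 N).
It also fails if it takes over 40 s, if anything falls off the work surface, if the arm or the gripper's body presses on something with over 40 N, if the wrist force passes 120 N, or if a joint passes its speed limit or range.

## Robot

A 6-joint arm with a two-finger parallel gripper is mounted at the origin on a cart in front of the work surface, level with it; the furniture and walls round the work are solid. World frame = base frame: x ahead of the robot, y to its left, z up, the work surface at z = 0. Lengths are in m, angles in rad, forces in N, time in s.
With the tool pointing down it reaches from about 0.15 to 0.775 m from the base axis. Payload 6.1 kg.
Tool frame: the origin (TCP) lies between the finger pads; the fingertips stand tip_extent ahead of it and the grasp point (between the pads) lies 3 mm ahead of it (tip_extent is the distance from the TCP to the fingertips, in m); z points along the fingers, y is the line along which they close (so a half turn about z gives the same grasp; the last joint's range is limited). The gripper opens to 85 mm and grips with 20 to 120 N. Pads are 22 mm wide; open, the fingers measure 114 mm over their backs; the gripper's body (76 mm by 85 mm) begins 54 mm behind the grasp point. The pads swing forward as they close: fully open they stand 13 mm farther back than shut.
Start: joints at [1.135, 0.126, -0.04, 1.405, 0, 1.571], TCP at [0.222, 0.476, 0.223] pointing down, gripper open.
Joint ranges: [-2.72, 2.72], [-0.95, 1.95], [-1.27, 1.35], [-1.78, 2.02], [-1.46, 1.47], [-3.14, 3.14]. Speed limits (rad/s): [2.39, 2.39, 3.01, 3.14, 3.14, 3.14].

## Interface

Orientations are given as a 3x3 rotation matrix whose columns are the frame's x, y, z axes.
In Python, from bench import state, snapshot, job_done, tip_extent gives the robot as it stands.
- The arm moves only by the tool play_rows, never from a script. Its argument "motion" is a list of rows, each an object of numbers: "hand": the closure in counts, from 0 (fully open) to 255 (shut); "dx", "dy", "dz": the shift along the tool's x, y, z in m; "wx", "wy", "wz": the turn, a rotation vector about the tool's x, y, z in degrees. In form: [{"hand": .., "dx": .., "dy": .., "dz": .., "wx": .., "wy": .., "wz": ..}, ...]. A call has 1 to 20 rows; each row shifts and turns the commanded pose from where the row before left it, along the tool's axes as they then stand; what a row does not reach is not made up. A row lasts 1/12 s, in which the tool goes at most 41.7 mm and 7.16 degrees, less where a joint would pass 70% of its speed; a pose out of reach is approached as far as the arm can. A call is refused whole if a number of a shift passes 0.0417 or a number of a turn 7.16, either way. A call with a gripper value outside its range is refused whole. The fingers move at their own pace and stop on an object; "grip_force" is the grip in N (left out, the last holds). Time passes only in rows, so rows that do not move let the fingers close. It gives the time, the measured TCP pose, the force, the opening and the grip force at its end, in the units of the state.
- state(): the state, without advancing time (a new reading comes with each control period).
- snapshot(name): name is "scene" or "top"; returns a dict with "image" (384x512x3 uint8, red, green, blue), "z_map" (384x512 float32, m along the optical axis (not along the pixel's ray), 0 where there is no reading), "vfov" (degrees; the focal length in pixels is half the picture's height over the tangent of half this angle, whatever the lens; pixels are square), "cx", "cy" (the principal point, pixels), "origin" and "orientation" of the camera in the world. Camera axes: x right, y up, looking along -z (the intrinsics and any distortion apply to the point x, -y, -z); pixel columns grow to the right and rows downward; lengths in m; the calibration is good to about 2 mm. A picture is of the moment at which its call begins.
- job_done(): hands the job in; it is judged then, once.
The state is a dict: "t": time; "q": joint angles; "qd": joint speeds; "effort": joint torques, N m; "position": TCP position; "eef_rot": TCP orientation; "contact_force": force on the tool from outside, world axes, zero at the start; "moment": the same for the moment, N m; "width": opening from 0.0 (shut) to 1.0 (fully open); "finger_force": force on a finger pad.
Only numpy, scipy, OpenCV 4.12 (cv2) and the standard library are available. Lean on these libraries where they do the work, as an engineer would, in place of code of your own. Each camera call takes 0.05 s, during which the arm holds its last target. There are 200 camera calls.

## Working session

There is one attempt and no reset: what is moved stays moved. The work goes in short steps, Python scripts to look and compute and a tool call to move; the robot and the scene stay as the last step left them, time stands still between calls to the robot, and variables do not carry over. Pictures are saved under pics/ and viewed, at most 10 in all, crops included, and the job is handed in when it is done.

Besides the shell and the picture viewer there is one more tool, called after "Call:" as name(argument=value, ...), one argument or row to a line, values as JSON. play_rows: Moves the arm, as the interface text tells. Its arguments: {"type":"object","properties":{"motion":{"type":"array","items":{"type":"object","properties":{"hand":{"type":"number"},"dx":{"type":"number"},"dy":{"type":"number"},"dz":{"type":"number"},"wx":{"type":"number"},"wy":{"type":"number"},"wz":{"type":"number"}}}},"grip_force":{"type":"number"}},"required":["motion"]}

```bash
mkdir -p pics; cat > h.py <<'E'
import numpy as np,cv2
from bench import state,snapshot,job_done,tip_extent
def pts(s):
    h,w=s["z_map"].shape; f=h/2/np.tan(np.radians(s["vfov"])/2)
    v,u=np.mgrid[:h,:w]; z=s["z_map"]
    c=np.stack([(u-s["cx"])/f*z,-(v-s["cy"])/f*z,-z],-1)
    return c@np.array(s["orientation"]).T+np.array(s["origin"])
E
python3 - <<'E'
from h import *
a=[snapshot(n) for n in("top","scene")]
cv2.imwrite("pics/a.png",cv2.cvtColor(a[0]["image"],cv2.COLOR_RGB2BGR));cv2.imwrite("pics/b.png",cv2.cvtColor(a[1]["image"],cv2.COLOR_RGB2BGR))
for s in a: print({k:v for k,v in s.items() if k not in("image","z_map")})
import pickle;pickle.dump(a,open("s.pkl","wb"))
print(state(),tip_extent)
E
```

```text
{'vfov': 42.98944408972186, 'cx': 255.6788059225631, 'cy': 188.5529449370942, 'origin': array([0.2245166 , 0.20024685, 1.54506212]), 'orientation': array([[ 2.59769190e-02,  9.80653391e-01, -1.94020945e-01],
       [-9.99644612e-01,  2.66449724e-02,  8.33906774e-04],
       [ 5.98745622e-03,  1.93930330e-01,  9.80997032e-01]])}
{'vfov': 45.01518817431581, 'cx': 248.25804759971237, 'cy': 188.59937323364613, 'origin': array([-0.09766705,  1.25682886,  0.83956088]), 'orientation': array([[-0.87096053,  0.24590893, -0.42538988],
       [-0.4912897 , -0.44973082,  0.74590658],
       [-0.00788585,  0.85864486,  0.51251031]])}
{'t': 0.1, 'q': array([ 1.13500429e+00,  1.26305796e-01, -4.04678136e-02,  1.40538746e+00,
       -1.72047294e-05,  1.57080033e+00]), 'qd': array([ 0.00111383, -0.00147398,  0.00143295, -0.00046671,  0.00083692,
       -0.00049573]), 'effort': array([ 1.49518375e-03, -4.36907673e+01,  3.53603840e+01,  1.37355679e-02,
        1.72878213e-04,  2.11097716e-05]), 'position': array([0.22147078, 0.47560397, 0.22233157]), 'eef_rot': array([[-9.06534306e-01,  4.22131777e-01, -5.60498616e-04],
       [ 4.22132149e-01,  9.06533452e-01, -1.24444772e-03],
       [-1.72101799e-05, -1.36473903e-03, -9.99999069e-01]]), 'contact_force': array([ 0.04773597, -0.39224084, -0.20424575]), 'moment': array([-0.0278105 ,  0.03587732, -0.04578395]), 'finger_force': 0.0, 'width': 1.0000609814745909} 0.022
```

View pics/a.png

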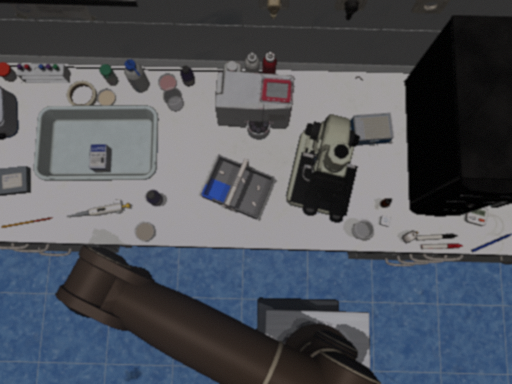

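View pics/b.png

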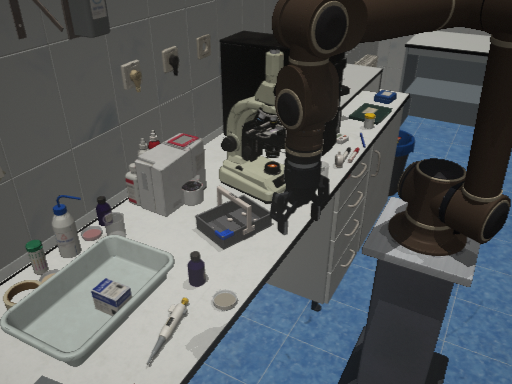

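The top view shows the tote at about (238,187), with its blue corner at about (215,188) on the left. The handle bar runs from about (246,163) to (232,205), and the microscope is on the right at about (325,165).

```bash
python3 - <<'E'
from h import *
import pickle
a=pickle.load(open("s.pkl","rb"))
for s,(u0,v0,u1,v1) in zip(a,[(195,145,280,225),(190,175,280,250)]):
    P=pts(s); I=s["image"].astype(int); m=np.zeros(P.shape[:2],bool); m[v0:v1,u0:u1]=1
    bar=m&(P[...,2]>.098)&(P[...,2]<.13)
    Q=P[bar]; xy=Q[:,:2].astype(np.float32)
    print("bar",len(xy),np.median(Q,0),cv2.minAreaRect(xy))
    bl=m&(I[...,2]>I[...,0]+50)&(I[...,2]>I[...,1]+30)
    print("blue",bl.sum(),np.median(P[bl],0))
    rim=m&(P[...,2]>.036)&(P[...,2]<.055)
    print("rim",rim.sum(),cv2.minAreaRect(P[rim][:,:2].astype(np.float32)))
    wh=m&(I.min(-1)>150); 
    n,l,st,c=cv2.connectedComponentsWithStats(wh.astype(np.uint8))
    for i in range(1,n):
        if st[i,4]>3: print(st[i],np.median(P[l==i],0).round(3))
E
python3 - <<'E'
import cv2
im=cv2.imread("pics/a.png")[120:240,170:390]
cv2.imwrite("pics/c.png",cv2.resize(im,None,fx=3.6,fy=3.6,interpolation=cv2.INTER_CUBIC))
E
```

```text
bar 252 [0.52612657 0.25823985 0.11328321] ((0.5288702845573425, 0.2573031187057495), (0.015153410844504833, 0.15245819091796875), 68.90801239013672)
blue 378 [0.51800276 0.32370331 0.00488118]
rim 434 ((0.527816891670227, 0.25876468420028687), (0.19181913137435913, 0.15014730393886566), 69.31066131591797)
[ 195  145   85   80 3367] [0.573 0.272 0.   ]
bar 248 [0.51533436 0.26335717 0.11080934] ((0.5875133275985718, 0.23598267138004303), (0.018326548859477043, 0.2875484526157379), 70.672119140625)
blue 105 [0.51227068 0.35228517 0.04243289]
rim 1063 ((0.5843242406845093, 0.17583860456943512), (0.31236371397972107, 0.322481632232666), 71.31266784667969)
[ 190  175   81   75 1326] [ 0.647  0.209 -0.   ]
[232 175  32  16  59] [0.584 0.074 0.054]
[260 175  11   4  21] [0.522 0.057 0.083]
[267 192   5   2   8] [0.491 0.092 0.047]
[222 195   8   8  37] [ 0.636  0.133 -0.   ]
[236 198  15   9  37] [0.482 0.275 0.113]
[242 212   4   2   6] [0.53  0.191 0.012]
[228 218   4   2   8] [0.551 0.24  0.012]
[225 219  55  31 771] [ 0.419  0.282 -0.   ]
```

View pics/c.png

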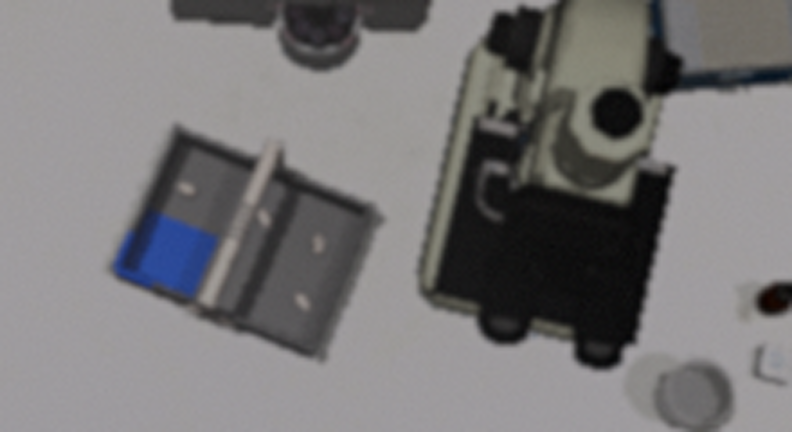

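The tote's origin is at about (0.528, 0.258), with its x axis at a yaw of about 69°. The tool's y axis is at 65°, so tool y nearly matches tote +x and tool x nearly matches tote +y. The crop shows the four bars: one at upper left, one near the handle and two in the right half. I'll move above the handle.

Call:
play_rows(
  motion=[
    {"wz": -2,"hand": 0},
    {"wz": -2},
    {"dx": -0.026,"dy": -0.0067},
    {"dx": -0.026,"dy": -0.0067},
    {"dx": -0.026,"dy": -0.0067},
    {"dx": -0.026,"dy": -0.0067},
    {"dx": -0.026,"dy": -0.0067},
    {"dx": -0.026,"dy": -0.0067},
    {"dx": -0.026,"dy": -0.0067},
    {"dx": -0.026,"dy": -0.0067},
    {"dx": -0.026,"dy": -0.0067},
    {"dx": -0.026,"dy": -0.0067},
    {"dx": -0.026,"dy": -0.0067},
    {"dx": -0.026,"dy": -0.0067},
    {"dx": -0.026,"dy": -0.0067},
    {"dx": -0.026,"dy": -0.0067},
    {},
    {},
    {},
  ],
  grip_force=30,
)

```text
schema error: expected keys hand, dx, dy, dz, wx, wy, wz
```

```bash
python3 - <<'E'
from h import *
s=state();R=s["eef_rot"];print(s["position"],s["q"],R)
print("to go",R.T@(np.array([.528,.258,.108])-s["position"]))
c=[snapshot(n)["image"] for n in("scene","top")]
im=np.hstack([cv2.resize(c[0][140:270,150:310],(800,600))[:,:,::-1]])
cv2.imwrite("pics/d.png",im)
E
```

```text
[0.22147078 0.47560397 0.22233157] [ 1.13500429e+00  1.26305796e-01 -4.04678136e-02  1.40538746e+00
 -1.72047294e-05  1.57080033e+00] [[-9.06534306e-01  4.22131777e-01 -5.60498616e-04]
 [ 4.22132149e-01  9.06533452e-01 -1.24444772e-03]
 [-1.72101799e-05 -1.36473903e-03 -9.99999069e-01]]
to go [-0.36973491 -0.06771352  0.11443045]
```

View pics/d.png

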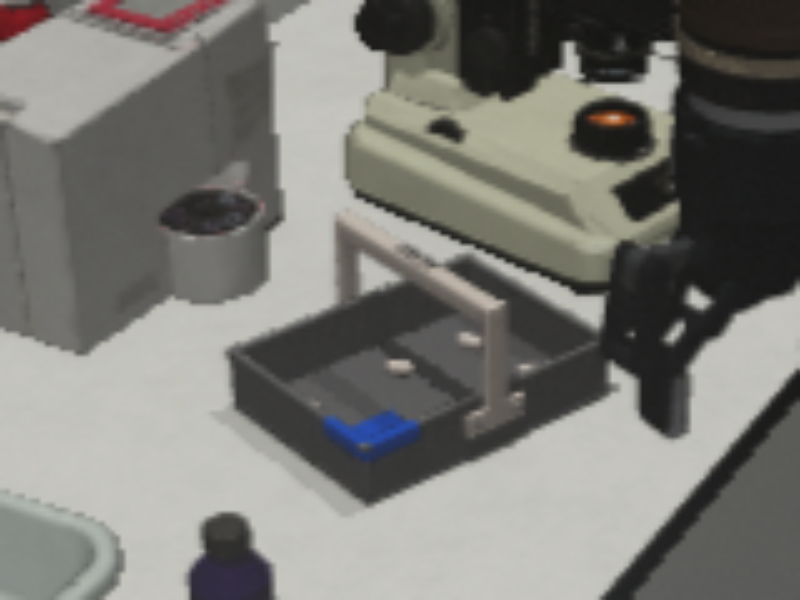

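The move was refused because every row needs all the keys, so the arm has not moved. The picture shows the tote undisturbed, with its handle at about (420,260) in the crop. I'll resend with full rows.

Call:
play_rows(
  motion=[
    {"hand": 0,"dx": 0,"dy": 0,"dz": 0,"wx": 0,"wy": 0,"wz": -2},
    {"hand": 0,"dx": 0,"dy": 0,"dz": 0,"wx": 0,"wy": 0,"wz": -2},
    {"hand": 0,"dx": -0.026,"dy": -0.0067,"dz": 0,"wx": 0,"wy": 0,"wz": 0},
    {"hand": 0,"dx": -0.026,"dy": -0.0067,"dz": 0,"wx": 0,"wy": 0,"wz": 0},
    {"hand": 0,"dx": -0.026,"dy": -0.0067,"dz": 0,"wx": 0,"wy": 0,"wz": 0},
    {"hand": 0,"dx": -0.026,"dy": -0.0067,"dz": 0,"wx": 0,"wy": 0,"wz": 0},
    {"hand": 0,"dx": -0.026,"dy": -0.0067,"dz": 0,"wx": 0,"wy": 0,"wz": 0},
    {"hand": 0,"dx": -0.026,"dy": -0.0067,"dz": 0,"wx": 0,"wy": 0,"wz": 0},
    {"hand": 0,"dx": -0.026,"dy": -0.0067,"dz": 0,"wx": 0,"wy": 0,"wz": 0},
    {"hand": 0,"dx": -0.026,"dy": -0.0067,"dz": 0,"wx": 0,"wy": 0,"wz": 0},
    {"hand": 0,"dx": -0.026,"dy": -0.0067,"dz": 0,"wx": 0,"wy": 0,"wz": 0},
    {"hand": 0,"dx": -0.026,"dy": -0.0067,"dz": 0,"wx": 0,"wy": 0,"wz": 0},
    {"hand": 0,"dx": -0.026,"dy": -0.0067,"dz": 0,"wx": 0,"wy": 0,"wz": 0},
    {"hand": 0,"dx": -0.026,"dy": -0.0067,"dz": 0,"wx": 0,"wy": 0,"wz": 0},
    {"hand": 0,"dx": -0.026,"dy": -0.0067,"dz": 0,"wx": 0,"wy": 0,"wz": 0},
    {"hand": 0,"dx": -0.026,"dy": -0.0067,"dz": 0,"wx": 0,"wy": 0,"wz": 0},
    {"hand": 0,"dx": 0,"dy": 0,"dz": 0,"wx": 0,"wy": 0,"wz": 0},
    {"hand": 0,"dx": 0,"dy": 0,"dz": 0,"wx": 0,"wy": 0,"wz": 0},
  ],
  grip_force=30,
)

```text
t: 1.7
position: [0.5286, 0.2571, 0.2222]
eef_rot: [[-0.933, 0.36, -0.001], [0.36, 0.933, -0.0], [0.001, -0.001, -1.0]]
contact_force: [-1.7, 0.1, 0.2]
width: 0.999
finger_force: 0.0
```

```bash
python3 - <<'E'
from h import *
s=state();R=s["eef_rot"];print(s["t"],s["position"],s["q"],R)
print("to go",R.T@(np.array([.528,.258,.108])-s["position"]))
c=snapshot("scene")["image"]
cv2.imwrite("pics/e.png",cv2.resize(c[120:270,150:350],(800,600))[:,:,::-1])
E
```

```text
1.7 [0.52862841 0.25714194 0.22223493] [4.52654652e-01 2.47919111e-01 1.07131896e-01 1.43126267e+00
 1.54838592e-04 8.21008913e-01] [[-9.32920594e-01  3.60080180e-01 -1.19503293e-03]
 [ 3.60080863e-01  9.32921007e-01 -4.09005540e-04]
 [ 9.67596534e-04 -8.11878181e-04 -9.99999202e-01]]
to go [0.00078469 0.00066697 0.11423524]
```

View pics/e.png

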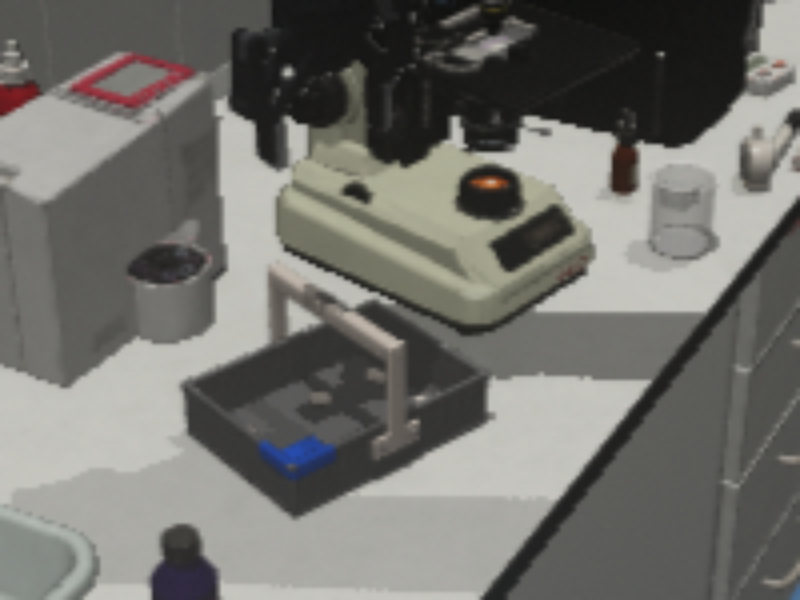

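The open fingers are at about (260,130) and (405,130), so their midpoint is over the bar middle at about (335,310). I'll descend and close.

Call:
play_rows(
  motion=[
    {"hand": 0,"dx": 0.0008,"dy": 0.0007,"dz": 0.019,"wx": 0,"wy": 0,"wz": 0},
    {"hand": 0,"dx": 0,"dy": 0,"dz": 0.019,"wx": 0,"wy": 0,"wz": 0},
    {"hand": 0,"dx": 0,"dy": 0,"dz": 0.019,"wx": 0,"wy": 0,"wz": 0},
    {"hand": 0,"dx": 0,"dy": 0,"dz": 0.019,"wx": 0,"wy": 0,"wz": 0},
    {"hand": 0,"dx": 0,"dy": 0,"dz": 0.019,"wx": 0,"wy": 0,"wz": 0},
    {"hand": 0,"dx": 0,"dy": 0,"dz": 0.019,"wx": 0,"wy": 0,"wz": 0},
    {"hand": 0,"dx": 0,"dy": 0,"dz": 0,"wx": 0,"wy": 0,"wz": 0},
    {"hand": 0,"dx": 0,"dy": 0,"dz": 0,"wx": 0,"wy": 0,"wz": 0},
  ],
  grip_force=30,
)

```text
t: 2.42
position: [0.526, 0.2594, 0.1085]
eef_rot: [[-0.934, 0.357, -0.002], [0.357, 0.934, -0.001], [0.002, -0.002, -1.0]]
contact_force: [0.3, -0.9, 0.7]
width: 0.997
finger_force: 0.0
```

Call:
play_rows(
  motion=[
    {"hand": 100,"dx": 0,"dy": 0,"dz": 0,"wx": 0,"wy": 0,"wz": 0},
    {"hand": 150,"dx": 0,"dy": 0,"dz": 0,"wx": 0,"wy": 0,"wz": 0},
    {"hand": 180,"dx": 0,"dy": 0,"dz": 0,"wx": 0,"wy": 0,"wz": 0},
    {"hand": 190,"dx": 0,"dy": 0,"dz": 0,"wx": 0,"wy": 0,"wz": 0},
    {"hand": 200,"dx": 0,"dy": 0,"dz": 0,"wx": 0,"wy": 0,"wz": 0},
    {"hand": 210,"dx": 0,"dy": 0,"dz": 0,"wx": 0,"wy": 0,"wz": 0},
    {"hand": 220,"dx": 0,"dy": 0,"dz": 0,"wx": 0,"wy": 0,"wz": 0},
    {"hand": 230,"dx": 0,"dy": 0,"dz": 0,"wx": 0,"wy": 0,"wz": 0},
    {"hand": 240,"dx": 0,"dy": 0,"dz": 0,"wx": 0,"wy": 0,"wz": 0},
    {"hand": 255,"dx": 0,"dy": 0,"dz": 0,"wx": 0,"wy": 0,"wz": 0},
    {"hand": 255,"dx": 0,"dy": 0,"dz": 0,"wx": 0,"wy": 0,"wz": 0},
    {"hand": 255,"dx": 0,"dy": 0,"dz": 0,"wx": 0,"wy": 0,"wz": 0},
  ],
  grip_force=30,
)

```text
t: 3.42
position: [0.5274, 0.259, 0.1089]
eef_rot: [[-0.934, 0.358, -0.0], [0.358, 0.934, -0.0], [0.0, -0.0, -1.0]]
contact_force: [-0.6, 0.3, -0.3]
width: 0.002
finger_force: 0.0
```

The fingers shut with nothing between them, so I'll look before doing anything else.

```bash
python3 - <<'E'
from h import *
c=snapshot("scene");t=snapshot("top")
import pickle;pickle.dump([t,c],open("s2.pkl","wb"))
A=cv2.resize(c["image"][140:250,190:290],(400,440));B=cv2.resize(t["image"][145:225,195:285],(400,440))
cv2.imwrite("pics/f.png",np.hstack([A,B])[:,:,::-1])
# predicted pixel of the tcp grasp point in both
g=state()["position"]+.003*state()["eef_rot"][:,2]
for s in(c,t):
    f=192/np.tan(np.radians(s["vfov"])/2);q=s["orientation"].T@(g-s["origin"])
    print(s["cx"]+f*q[0]/-q[2],s["cy"]-f*q[1]/-q[2])
P=pts(c)
for v in range(185,222,4): print(v,[tuple(P[v,u].round(3)) for u in range(220,262,10)])
E
```

```text
232.0714743796866 197.76325435808215
235.96337009563467 182.07395158196812
185 [(np.float64(0.699), np.float64(0.063), np.float64(0.001)), (np.float64(0.525), np.float64(0.272), np.float64(0.157)), (np.float64(0.607), np.float64(0.078), np.float64(0.034)), (np.float64(0.565), np.float64(0.082), np.float64(0.048)), (np.float64(0.529), np.float64(0.078), np.float64(0.057))]
189 [(np.float64(0.581), np.float64(0.241), np.float64(0.112)), (np.float64(0.527), np.float64(0.27), np.float64(0.143)), (np.float64(0.607), np.float64(0.079), np.float64(0.019)), (np.float64(0.562), np.float64(0.089), np.float64(0.038)), (np.float64(0.522), np.float64(0.092), np.float64(0.05))]
193 [(np.float64(0.592), np.float64(0.226), np.float64(0.086)), (np.float64(0.529), np.float64(0.268), np.float64(0.127)), (np.float64(0.612), np.float64(0.072), np.float64(-0.002)), (np.float64(0.561), np.float64(0.09), np.float64(0.023)), (np.float64(0.519), np.float64(0.097), np.float64(0.039))]
197 [(np.float64(0.592), np.float64(0.228), np.float64(0.072)), (np.float64(0.536), np.float64(0.258), np.float64(0.106)), (np.
[... 1263 characters left out ...]
4), np.float64(0.281), np.float64(0.088)), (np.float64(0.476), np.float64(0.177), np.float64(0.019))]
217 [(np.float64(0.591), np.float64(0.234), np.float64(0.001)), (np.float64(0.56), np.float64(0.223), np.float64(0.004)), (np.float64(0.531), np.float64(0.209), np.float64(0.006)), (np.float64(0.455), np.float64(0.279), np.float64(0.072)), (np.float64(0.475), np.float64(0.179), np.float64(0.005))]
221 [(np.float64(0.573), np.float64(0.261), np.float64(0.007)), (np.float64(0.549), np.float64(0.241), np.float64(0.003)), (np.float64(0.523), np.float64(0.223), np.float64(0.001)), (np.float64(0.455), np.float64(0.279), np.float64(0.058)), (np.float64(0.444), np.float64(0.237), np.float64(0.036))]
```

View pics/f.png

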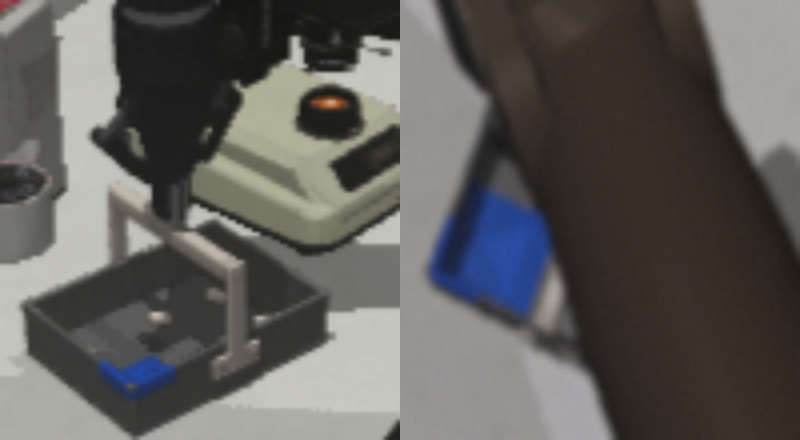

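The left panel (scene) shows the shut fingertips ending at about (175,228), on top of the bar instead of around it. I'll check the real fingertip height against the reported TCP.

```bash
python3 - <<'E'
from h import *
import pickle
t,c=pickle.load(open("s2.pkl","rb"));P=pts(c);I=c["image"]
for v in range(180,203):
    print(v,[(u,int(I[v,u].mean()),*(P[v,u]*1000).astype(int)) for u in range(229,241,3)])
print(state()["position"],state()["width"],state()["contact_force"])
E
```

```text
180 [(229, 31, np.int64(533), np.int64(263), np.int64(167)), (232, 33, np.int64(519), np.int64(269), np.int64(174)), (235, 31, np.int64(517), np.int64(255), np.int64(168)), (238, 32, np.int64(508), np.int64(253), np.int64(169))]
181 [(229, 32, np.int64(529), np.int64(269), np.int64(168)), (232, 32, np.int64(519), np.int64(269), np.int64(171)), (235, 31, np.int64(516), np.int64(257), np.int64(166)), (238, 56, np.int64(510), np.int64(250), np.int64(164))]
182 [(229, 32, np.int64(528), np.int64(271), np.int64(166)), (232, 31, np.int64(517), np.int64(272), np.int64(169)), (235, 30, np.int64(516), np.int64(258), np.int64(163)), (238, 57, np.int64(509), np.int64(252), np.int64(161))]
183 [(229, 32, np.int64(523), np.int64(279), np.int64(168)), (232, 30, np.int64(517), np.int64(273), np.int64(167)), (235, 31, np.int64(515), np.int64(259), np.int64(160)), (238, 100, np.int64(511), np.int64(248), np.int64(156))]
184 [(229, 31, np.int64(523), np.int64(279), np.int64(165)), (232, 31, np.int64(517), np.int64(273), np.int64(163)), (235, 44, np.int64(517), np.int64(256), np.int64(154)), (238, 110,
[... 3542 characters left out ...]
24), np.int64(263), np.int64(101)), (235, 108, np.int64(513), np.int64(265), np.int64(106)), (238, 178, np.int64(502), np.int64(266), np.int64(109))]
201 [(229, 106, np.int64(575), np.int64(200), np.int64(47)), (232, 60, np.int64(568), np.int64(194), np.int64(46)), (235, 98, np.int64(511), np.int64(268), np.int64(104)), (238, 144, np.int64(499), np.int64(270), np.int64(109))]
202 [(229, 59, np.int64(576), np.int64(200), np.int64(43)), (232, 49, np.int64(569), np.int64(193), np.int64(41)), (235, 93, np.int64(511), np.int64(268), np.int64(101)), (238, 109, np.int64(499), np.int64(271), np.int64(106))]
[0.52743704 0.25898261 0.10896788] 0.003405383247472206 [-0.3332017   0.05879332 -0.36017075]
```

The measured tips are at z of about 0.117, but the reported TCP of 0.109 minus the 22 mm tip extent puts them near 0.087. The hand is therefore about 30 mm higher over the bar than the numbers say. x and y agree. Going 28 mm lower is safe either way, because the gripper body would still clear the bar. I'll open, descend and close again.

Call:
play_rows(
  motion=[
    {"hand": 0,"dx": 0,"dy": 0,"dz": 0,"wx": 0,"wy": 0,"wz": 0},
    {"hand": 0,"dx": 0,"dy": 0,"dz": 0,"wx": 0,"wy": 0,"wz": 0},
    {"hand": 0,"dx": 0,"dy": 0,"dz": 0,"wx": 0,"wy": 0,"wz": 0},
    {"hand": 0,"dx": 0,"dy": 0,"dz": 0,"wx": 0,"wy": 0,"wz": 0},
    {"hand": 0,"dx": 0,"dy": 0,"dz": 0,"wx": 0,"wy": 0,"wz": 0},
    {"hand": 0,"dx": 0,"dy": 0,"dz": 0,"wx": 0,"wy": 0,"wz": 0},
    {"hand": 0,"dx": 0,"dy": 0,"dz": 0,"wx": 0,"wy": 0,"wz": 0},
    {"hand": 0,"dx": 0,"dy": 0,"dz": 0.007,"wx": 0,"wy": 0,"wz": 0},
    {"hand": 0,"dx": 0,"dy": 0,"dz": 0.007,"wx": 0,"wy": 0,"wz": 0},
    {"hand": 0,"dx": 0,"dy": 0,"dz": 0.007,"wx": 0,"wy": 0,"wz": 0},
    {"hand": 0,"dx": 0,"dy": 0,"dz": 0.007,"wx": 0,"wy": 0,"wz": 0},
    {"hand": 0,"dx": 0,"dy": 0,"dz": 0,"wx": 0,"wy": 0,"wz": 0},
    {"hand": 0,"dx": 0,"dy": 0,"dz": 0,"wx": 0,"wy": 0,"wz": 0},
  ],
  grip_force=30,
)

```text
t: 4.6
position: [0.5269, 0.2588, 0.0801]
eef_rot: [[-0.934, 0.358, -0.002], [0.358, 0.934, -0.001], [0.001, -0.001, -1.0]]
contact_force: [0.3, 0.7, 0.4]
width: 0.998
finger_force: 0.0
```

```bash
python3 - <<'E'
from h import *
c=snapshot("scene")
cv2.imwrite("pics/g.png",cv2.resize(c["image"][130:250,180:300],(600,600))[:,:,::-1]);s=state();print(s["position"],s["width"],s["contact_force"])
E
```

```text
[0.52727917 0.25893088 0.08069104] 1.000059027110862 [-0.01390574 -0.49577411  0.37667674]
```

View pics/g.png

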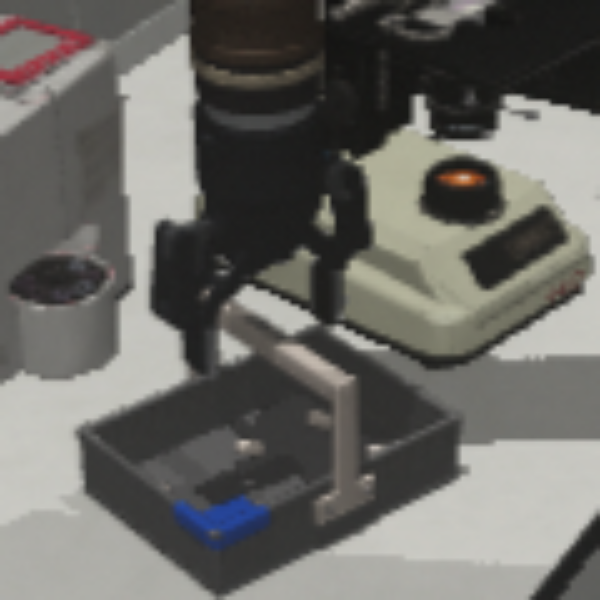

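The fingers straddle the bar, with tips at about (200,370) and (325,320) and the bar at about (265,330). I'll close.

Call:
play_rows(
  motion=[
    {"hand": 100,"dx": 0,"dy": 0,"dz": 0,"wx": 0,"wy": 0,"wz": 0},
    {"hand": 150,"dx": 0,"dy": 0,"dz": 0,"wx": 0,"wy": 0,"wz": 0},
    {"hand": 170,"dx": 0,"dy": 0,"dz": 0,"wx": 0,"wy": 0,"wz": 0},
    {"hand": 180,"dx": 0,"dy": 0,"dz": 0,"wx": 0,"wy": 0,"wz": 0},
    {"hand": 190,"dx": 0,"dy": 0,"dz": 0,"wx": 0,"wy": 0,"wz": 0},
    {"hand": 200,"dx": 0,"dy": 0,"dz": 0,"wx": 0,"wy": 0,"wz": 0},
    {"hand": 210,"dx": 0,"dy": 0,"dz": 0,"wx": 0,"wy": 0,"wz": 0},
    {"hand": 220,"dx": 0,"dy": 0,"dz": 0,"wx": 0,"wy": 0,"wz": 0},
    {"hand": 230,"dx": 0,"dy": 0,"dz": 0,"wx": 0,"wy": 0,"wz": 0},
    {"hand": 255,"dx": 0,"dy": 0,"dz": 0,"wx": 0,"wy": 0,"wz": 0},
    {"hand": 255,"dx": 0,"dy": 0,"dz": 0,"wx": 0,"wy": 0,"wz": 0},
    {"hand": 255,"dx": 0,"dy": 0,"dz": 0,"wx": 0,"wy": 0,"wz": 0},
  ],
  grip_force=30,
)

```text
t: 5.65
position: [0.5275, 0.259, 0.0812]
eef_rot: [[-0.934, 0.358, 0.0], [0.358, 0.934, 0.0], [-0.0, 0.0, -1.0]]
contact_force: [-0.6, -1.2, 1.3]
width: 0.164
finger_force: 30.0
```

The bar is held: 0.164 of 85 mm is 13.9 mm, at 30 N. I'll lift straight up.

Call:
play_rows(
  motion=[
    {"hand": 255,"dx": 0,"dy": 0,"dz": -0.003,"wx": 0,"wy": 0,"wz": 0},
    {"hand": 255,"dx": 0,"dy": 0,"dz": -0.006,"wx": 0,"wy": 0,"wz": 0},
    {"hand": 255,"dx": 0,"dy": 0,"dz": -0.01,"wx": 0,"wy": 0,"wz": 0},
    {"hand": 255,"dx": 0,"dy": 0,"dz": -0.014,"wx": 0,"wy": 0,"wz": 0},
    {"hand": 255,"dx": 0,"dy": 0,"dz": -0.016,"wx": 0,"wy": 0,"wz": 0},
    {"hand": 255,"dx": 0,"dy": 0,"dz": -0.016,"wx": 0,"wy": 0,"wz": 0},
    {"hand": 255,"dx": 0,"dy": 0,"dz": -0.016,"wx": 0,"wy": 0,"wz": 0},
    {"hand": 255,"dx": 0,"dy": 0,"dz": -0.016,"wx": 0,"wy": 0,"wz": 0},
    {"hand": 255,"dx": 0,"dy": 0,"dz": -0.016,"wx": 0,"wy": 0,"wz": 0},
    {"hand": 255,"dx": 0,"dy": 0,"dz": -0.016,"wx": 0,"wy": 0,"wz": 0},
    {"hand": 255,"dx": 0,"dy": 0,"dz": -0.016,"wx": 0,"wy": 0,"wz": 0},
    {"hand": 255,"dx": 0,"dy": 0,"dz": -0.016,"wx": 0,"wy": 0,"wz": 0},
    {"hand": 255,"dx": 0,"dy": 0,"dz": -0.016,"wx": 0,"wy": 0,"wz": 0},
    {"hand": 255,"dx": 0,"dy": 0,"dz": -0.014,"wx": 0,"wy": 0,"wz": 0},
    {"hand": 255,"dx": 0,"dy": 0,"dz": -0.01,"wx": 0,"wy": 0,"wz": 0},
    {"hand": 255,"dx": 0,"dy": 0,"dz": -0.006,"wx": 0,"wy": 0,"wz": 0},
    {"hand": 255,"dx": 0,"dy": 0,"dz": -0.003,"wx": 0,"wy": 0,"wz": 0},
    {"hand": 255,"dx": 0,"dy": 0,"dz": 0,"wx": 0,"wy": 0,"wz": 0},
  ],
  grip_force=30,
)

```text
t: 7.15
position: [0.5276, 0.2591, 0.2916]
eef_rot: [[-0.934, 0.358, 0.001], [0.358, 0.934, 0.0], [-0.001, 0.001, -1.0]]
contact_force: [0.3, 0.3, -3.4]
width: 0.157
finger_force: 29.3
```

```bash
python3 - <<'E'
from h import *
c=snapshot("scene")
cv2.imwrite("pics/h.png",cv2.resize(c["image"][70:250,150:330],(600,600))[:,:,::-1]);s=state();print(s["position"],s["q"],s["width"],s["contact_force"],s["finger_force"])
E
```

```text
[0.52743473 0.25898702 0.2909048 ] [4.56435362e-01 2.61778504e-01 2.75964470e-01 1.58510737e+00
 2.25709360e-05 8.22434299e-01] 0.1588958104987659 [ 0.34362383 -0.6283783  -3.46586387] 29.338822066783905
```

View pics/h.png

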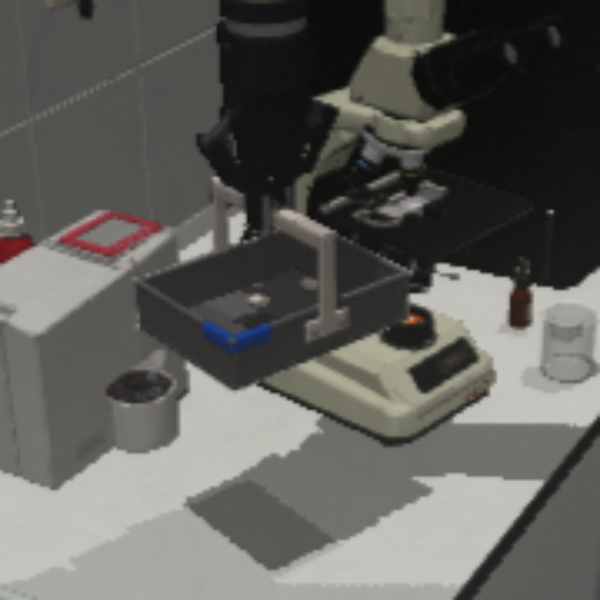

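The tote is up and level, weighing about 0.35 kg, with bars visible inside. I'll shift it left and towards the robot, away from the microscope, then tilt slowly with +wx and -wy.

Call:
play_rows(
  motion=[
    {"hand": 255,"dx": 0.001,"dy": 0.001,"dz": 0,"wx": 0,"wy": 0,"wz": 0},
    {"hand": 255,"dx": 0.002,"dy": 0.002,"dz": 0,"wx": 0,"wy": 0,"wz": 0},
    {"hand": 255,"dx": 0.003,"dy": 0.003,"dz": 0,"wx": 0,"wy": 0,"wz": 0},
    {"hand": 255,"dx": 0.004,"dy": 0.004,"dz": 0,"wx": 0,"wy": 0,"wz": 0},
    {"hand": 255,"dx": 0.004,"dy": 0.005,"dz": 0,"wx": 0,"wy": 0,"wz": 0},
    {"hand": 255,"dx": 0.004,"dy": 0.005,"dz": 0,"wx": 0,"wy": 0,"wz": 0},
    {"hand": 255,"dx": 0.004,"dy": 0.005,"dz": 0,"wx": 0,"wy": 0,"wz": 0},
    {"hand": 255,"dx": 0.004,"dy": 0.005,"dz": 0,"wx": 0,"wy": 0,"wz": 0},
    {"hand": 255,"dx": 0.004,"dy": 0.005,"dz": 0,"wx": 0,"wy": 0,"wz": 0},
    {"hand": 255,"dx": 0.004,"dy": 0.005,"dz": 0,"wx": 0,"wy": 0,"wz": 0},
    {"hand": 255,"dx": 0.004,"dy": 0.005,"dz": 0,"wx": 0,"wy": 0,"wz": 0},
    {"hand": 255,"dx": 0.004,"dy": 0.005,"dz": 0,"wx": 0,"wy": 0,"wz": 0},
    {"hand": 255,"dx": 0.004,"dy": 0.005,"dz": 0,"wx": 0,"wy": 0,"wz": 0},
    {"hand": 255,"dx": 0.004,"dy": 0.004,"dz": 0,"wx": 0,"wy": 0,"wz": 0},
    {"hand": 255,"dx": 0.003,"dy": 0.003,"dz": 0,"wx": 0,"wy": 0,"wz": 0},
    {"hand": 255,"dx": 0.002,"dy": 0.002,"dz": 0,"wx": 0,"wy": 0,"wz": 0},
    {"hand": 255,"dx": 0.001,"dy": 0.001,"dz": 0,"wx": 0,"wy": 0,"wz": 0},
    {"hand": 255,"dx": 0,"dy": 0,"dz": 0,"wx": 0,"wy": 0,"wz": 0},
    {"hand": 255,"dx": 0,"dy": 0,"dz": 0,"wx": 0,"wy": 0,"wz": 0},
  ],
  grip_force=35,
)

```text
t: 8.78
position: [0.4984, 0.3396, 0.291]
eef_rot: [[-0.934, 0.358, 0.0], [0.358, 0.934, -0.0], [-0.0, -0.0, -1.0]]
contact_force: [-0.4, 0.4, -3.9]
width: 0.155
finger_force: 35.8
```

Call:
play_rows(
  motion=[
    {"hand": 255,"dx": 0,"dy": 0,"dz": 0,"wx": 0.3,"wy": -0.3,"wz": 0},
    {"hand": 255,"dx": 0,"dy": 0,"dz": 0,"wx": 0.6,"wy": -0.6,"wz": 0},
    {"hand": 255,"dx": 0,"dy": 0,"dz": 0,"wx": 0.6,"wy": -0.6,"wz": 0},
    {"hand": 255,"dx": 0,"dy": 0,"dz": 0,"wx": 0.6,"wy": -0.6,"wz": 0},
    {"hand": 255,"dx": 0,"dy": 0,"dz": 0,"wx": 0.6,"wy": -0.6,"wz": 0},
    {"hand": 255,"dx": 0,"dy": 0,"dz": 0,"wx": 0.6,"wy": -0.6,"wz": 0},
    {"hand": 255,"dx": 0,"dy": 0,"dz": 0,"wx": 0.6,"wy": -0.6,"wz": 0},
    {"hand": 255,"dx": 0,"dy": 0,"dz": 0,"wx": 0.6,"wy": -0.6,"wz": 0},
    {"hand": 255,"dx": 0,"dy": 0,"dz": 0,"wx": 0.6,"wy": -0.6,"wz": 0},
    {"hand": 255,"dx": 0,"dy": 0,"dz": 0,"wx": 0.6,"wy": -0.6,"wz": 0},
    {"hand": 255,"dx": 0,"dy": 0,"dz": 0,"wx": 0.6,"wy": -0.6,"wz": 0},
    {"hand": 255,"dx": 0,"dy": 0,"dz": 0,"wx": 0.6,"wy": -0.6,"wz": 0},
    {"hand": 255,"dx": 0,"dy": 0,"dz": 0,"wx": 0.6,"wy": -0.6,"wz": 0},
    {"hand": 255,"dx": 0,"dy": 0,"dz": 0,"wx": 0.6,"wy": -0.6,"wz": 0},
    {"hand": 255,"dx": 0,"dy": 0,"dz": 0,"wx": 0.6,"wy": -0.6,"wz": 0},
    {"hand": 255,"dx": 0,"dy": 0,"dz": 0,"wx": 0.6,"wy": -0.6,"wz": 0},
    {"hand": 255,"dx": 0,"dy": 0,"dz": 0,"wx": 0.6,"wy": -0.6,"wz": 0},
    {"hand": 255,"dx": 0,"dy": 0,"dz": 0,"wx": 0.6,"wy": -0.6,"wz": 0},
    {"hand": 255,"dx": 0,"dy": 0,"dz": 0,"wx": 0.3,"wy": -0.3,"wz": 0},
  ],
  grip_force=35,
)

```text
t: 10.37
position: [0.4983, 0.34, 0.2908]
eef_rot: [[-0.924, 0.368, 0.108], [0.334, 0.911, -0.242], [-0.187, -0.187, -0.964]]
contact_force: [-0.3, 0.2, -4.7]
width: 0.158
finger_force: 35.8
```

Call:
play_rows(
  motion=[
    {"hand": 255,"dx": 0,"dy": 0,"dz": 0,"wx": 0.3,"wy": -0.3,"wz": 0},
    {"hand": 255,"dx": 0,"dy": 0,"dz": 0,"wx": 0.6,"wy": -0.6,"wz": 0},
    {"hand": 255,"dx": 0,"dy": 0,"dz": 0,"wx": 0.6,"wy": -0.6,"wz": 0},
    {"hand": 255,"dx": 0,"dy": 0,"dz": 0,"wx": 0.6,"wy": -0.6,"wz": 0},
    {"hand": 255,"dx": 0,"dy": 0,"dz": 0,"wx": 0.6,"wy": -0.6,"wz": 0},
    {"hand": 255,"dx": 0,"dy": 0,"dz": 0,"wx": 0.6,"wy": -0.6,"wz": 0},
    {"hand": 255,"dx": 0,"dy": 0,"dz": 0,"wx": 0.6,"wy": -0.6,"wz": 0},
    {"hand": 255,"dx": 0,"dy": 0,"dz": 0,"wx": 0.6,"wy": -0.6,"wz": 0},
    {"hand": 255,"dx": 0,"dy": 0,"dz": 0,"wx": 0.6,"wy": -0.6,"wz": 0},
    {"hand": 255,"dx": 0,"dy": 0,"dz": 0,"wx": 0.6,"wy": -0.6,"wz": 0},
    {"hand": 255,"dx": 0,"dy": 0,"dz": 0,"wx": 0.6,"wy": -0.6,"wz": 0},
    {"hand": 255,"dx": 0,"dy": 0,"dz": 0,"wx": 0.6,"wy": -0.6,"wz": 0},
    {"hand": 255,"dx": 0,"dy": 0,"dz": 0,"wx": 0.6,"wy": -0.6,"wz": 0},
    {"hand": 255,"dx": 0,"dy": 0,"dz": 0,"wx": 0.3,"wy": -0.3,"wz": 0},
    {"hand": 255,"dx": 0,"dy": 0,"dz": 0,"wx": 0,"wy": 0,"wz": 0},
    {"hand": 255,"dx": 0,"dy": 0,"dz": 0,"wx": 0,"wy": 0,"wz": 0},
    {"hand": 255,"dx": 0,"dy": 0,"dz": 0,"wx": 0,"wy": 0,"wz": 0},
    {"hand": 255,"dx": 0,"dy": 0,"dz": 0,"wx": 0,"wy": 0,"wz": 0},
  ],
  grip_force=35,
)

```text
t: 11.87
position: [0.4985, 0.3396, 0.2912]
eef_rot: [[-0.904, 0.388, 0.181], [0.291, 0.867, -0.404], [-0.313, -0.313, -0.897]]
contact_force: [-0.3, 0.3, -3.7]
width: 0.158
finger_force: 35.9
```

```bash
python3 - <<'E'
from h import *
c=snapshot("scene")
cv2.imwrite("pics/i.png",cv2.resize(c["image"][90:240,130:300],(680,600),interpolation=2)[:,:,::-1]);s=state();print(s["position"],s["q"],s["width"],s["contact_force"],s["finger_force"])
P=pts(c);I=c["image"].astype(int);b=(I[...,2]>I[...,0]+50)&(I[...,2]>I[...,1]+30)&(P[...,2]>.08)&(P[...,2]<.4)&(P[...,1]<.6)
print(b.sum(),P[b].min(0),P[b].max(0))
E
```

```text
[0.49850845 0.33959195 0.29119359] [ 0.80618048  0.42030529  0.42225385  1.7567885  -0.42282917  1.21210875] 0.15405759116251805 [-4.01900843e-01 -1.89456219e-04 -4.13509806e+00] 35.87277352809906
387 [0.46081437 0.33052169 0.14021759] [0.88846988 0.59999878 0.22364238]
```

View pics/i.png

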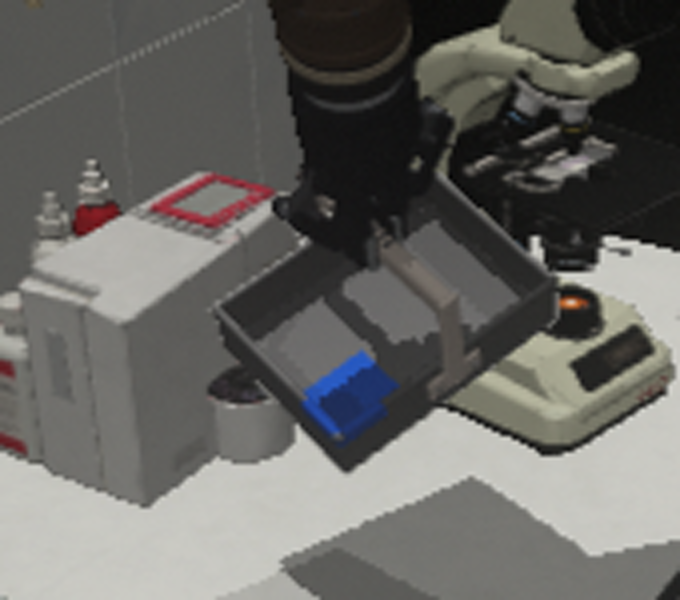

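The tote is tilted about 26° with no bars left on the visible floor; they should be behind the near blue walls. I'll raise it 3 cm for clearance, let it settle and check the corner from above.

Call:
play_rows(
  motion=[
    {"hand": 255,"dx": -0.0008,"dy": -0.0008,"dz": -0.0022,"wx": 0,"wy": 0,"wz": 0},
    {"hand": 255,"dx": -0.0016,"dy": -0.0016,"dz": -0.0045,"wx": 0,"wy": 0,"wz": 0},
    {"hand": 255,"dx": -0.0016,"dy": -0.0016,"dz": -0.0045,"wx": 0,"wy": 0,"wz": 0},
    {"hand": 255,"dx": -0.0016,"dy": -0.0016,"dz": -0.0045,"wx": 0,"wy": 0,"wz": 0},
    {"hand": 255,"dx": -0.0016,"dy": -0.0016,"dz": -0.0045,"wx": 0,"wy": 0,"wz": 0},
    {"hand": 255,"dx": -0.0016,"dy": -0.0016,"dz": -0.0045,"wx": 0,"wy": 0,"wz": 0},
    {"hand": 255,"dx": -0.0008,"dy": -0.0008,"dz": -0.0022,"wx": 0,"wy": 0,"wz": 0},
    {"hand": 255,"dx": 0,"dy": 0,"dz": 0,"wx": 0,"wy": 0,"wz": 0},
    {"hand": 255,"dx": 0,"dy": 0,"dz": 0,"wx": 0,"wy": 0,"wz": 0},
    {"hand": 255,"dx": 0,"dy": 0,"dz": 0,"wx": 0,"wy": 0,"wz": 0},
    {"hand": 255,"dx": 0,"dy": 0,"dz": 0,"wx": 0,"wy": 0,"wz": 0},
    {"hand": 255,"dx": 0,"dy": 0,"dz": 0,"wx": 0,"wy": 0,"wz": 0},
    {"hand": 255,"dx": 0,"dy": 0,"dz": 0,"wx": 0,"wy": 0,"wz": 0},
    {"hand": 255,"dx": 0,"dy": 0,"dz": 0,"wx": 0,"wy": 0,"wz": 0},
  ],
  grip_force=35,
)

```text
t: 13.08
position: [0.4985, 0.3395, 0.321]
eef_rot: [[-0.904, 0.388, 0.18], [0.291, 0.867, -0.405], [-0.313, -0.314, -0.896]]
contact_force: [-0.2, -0.0, -3.0]
width: 0.153
finger_force: 35.9
```

```bash
python3 - <<'E'
from h import *
c=snapshot("scene");t=snapshot("top")
A=cv2.resize(c["image"][155:215,190:250],(400,400),interpolation=2);B=cv2.resize(t["image"][140:220,155:235],(400,400),interpolation=2)
cv2.imwrite("pics/j.png",np.hstack([A,B])[:,:,::-1]);s=state();print(s["t"],s["position"],s["contact_force"],s["finger_force"])
E
```

```text
13.1833 [0.4985023  0.33948453 0.32106207] [ 0.34333462  0.58338681 -3.91742091] 35.872095823287964
```

View pics/j.png

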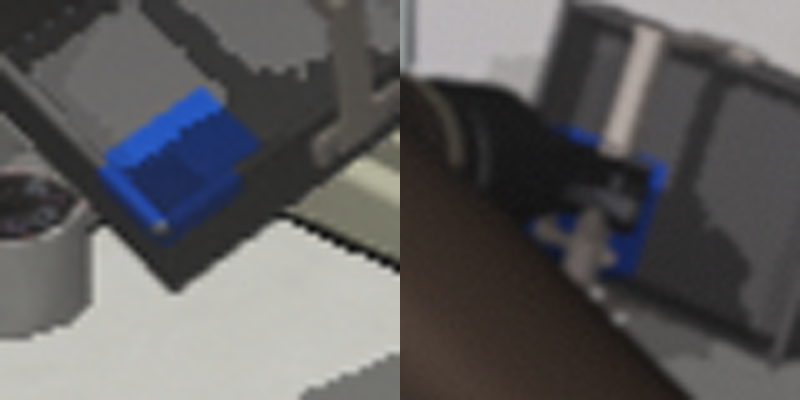

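The right panel (top) shows white bars gathered on the blue patch at about (550,235), partly hidden by the handle and arm. In both views the rest of the tote floor is empty. The grip is steady at 36 N, so I'll hand in.

```bash
python3 -c "
from bench import job_done;print(job_done())"
```

```text
the job is handed in; nothing more can be done
None
```

I handed the job in with the tote held about 24 cm up by its handle at 36 N, tilted about 26° towards the blue corner; bars show on the blue patch and none elsewhere in view, but the arm and handle hid part of the corner, so I could not count all four.

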